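# Lift the washed bronze bush out of the parts basket with the tongs

### The arm

A 6-joint arm with a two-finger parallel gripper is mounted at the origin on the work surface. World frame = base frame: x ahead of the robot, y to its left, z up, the work surface at z = 0. Lengths are in m, angles in rad, forces in N, time in s.
With the tool pointing down it reaches from about 0.35 to 0.85 m from the base axis. Payload 8.1 kg.
Tool frame: the origin (TCP) lies at the very end of the fingers, on their centre line; the grasp point (between the pads) lies 19 mm behind it (robot.grip_depth is the distance from the TCP to the grasp point, in m); z points along the fingers, y is the line along which they close (so a half turn about z gives the same grasp; the last joint's range is limited). The gripper opens to 93 mm and grips with 3 to 60 N. Pads are 15 mm wide; open, the fingers measure 128 mm over their backs; the gripper's body (75 mm by 188 mm) begins 65 mm behind the grasp point.
Start: joints at [-1.26, 0.13, 1.488, -0, 1.523, -0.085], TCP at [0.231, -0.554, 0.219] pointing down, gripper open.
Joint ranges: [-2.96, 2.96], [-0.89, 2.26], [0.02, 2.5], [-1.34, 4.48], [0, 2.73], [-2.66, 2.66]. Speed limits (rad/s): [2.39, 2.39, 2.79, 3.14, 3.14, 3.14].

### API

Orientations are given as a rotation vector (axis times angle).
In Python, from plant import robot gives the robot as it stands. The module is installed in compiled form; this text tells all that it offers.
- The arm moves only by the shell command python3 -m jog 'ROWS' [FORCE]. ROWS is JSON, a list that holds one entry, the list of rows, each a list of 7 numbers: the turn, a rotation vector about the tool's x, y, z in degrees, then the shift along the tool's x, y, z in cm, then the finger opening in cm, from 0 to 9.3. A call has 1 to 5 rows; each row shifts and turns the commanded pose from where the row before left it, along the tool's axes as they then stand; what a row does not reach is not made up. A row lasts 1/12 s, in which the tool goes at most 41.7 mm and 7.16 degrees, less where a joint would pass 70% of its speed; a pose out of reach is approached as far as the arm can. A call is refused whole if a number of a shift passes 4.17 or a number of a turn 7.16, either way. A call with a gripper value outside its range is refused whole. The fingers move at their own pace and stop on an object; FORCE is the grip in N (left out, the last holds). Time passes only in rows, so rows that do not move let the fingers close. It gives the time, the measured TCP pose, the force and the opening at its end, in the units of the state.
- robot.read_state(): the state, without advancing time (a new reading comes with each control period).
- robot.read_camera(name): name is "scene" or "top"; returns a dict with "img" (384x512x3 uint8, red, green, blue), "fx", "fy", "cx", "cy" (pixels), "k1" (the pictures are not rectified: a ray, as slopes to the right and down, at radius r is drawn at 1 + k1 r^2 times it, then the intrinsics apply), "extrinsics" (4x4, takes a point from camera to world coordinates). Camera axes: x right, y up, looking along -z (the intrinsics and any distortion apply to the point x, -y, -z); pixel columns grow to the right and rows downward; lengths in m; the calibration is good to about 2 mm. A picture is of the moment at which its call begins. There is no depth.
- robot.close_job(): hands the job in, once; it reports no verdict.
Trained networks look in a picture, given as the dict that the camera call returned (one of the last four; its "shot" number tells which), for a name from the list of things; names that differ only in an ending like _2 or _b are one class to them, and where a whole thing is asked for, a point or a joint stands for the part that bears it (a point fixed in the world has none). Each returns a list of dicts, best first, with "confidence" (0 to 1); they miss things now and then, are a little off and sometimes report something else, mostly with a low value. They report only what shows in the picture. A call takes as long as a camera call.
- robot.masks_of(picture, label): "pixels" (384x512 bool, what is visible of it) and "point" ([column, row] in pixels, amid what is visible of it).
- robot.pinpoint(picture, label): "point" ([column, row] in pixels: a listed point, or the origin of a listed thing).
The state is a dict: "t": time; "q": joint angles; "dq": joint speeds; "joint_torque": joint torques, N m; "tool_pos": TCP position; "orientation": TCP orientation; "force": force on the tool from outside, world axes, zero at the start; "wrist_torque": the same for the moment, N m; "opening": finger opening in m.
Only numpy, scipy, OpenCV 4.12 (cv2) and the standard library are available. Lean on these libraries where they do the work, as an engineer would, in place of code of your own. Each camera call takes 0.05 s, during which the arm holds its last target. There are 200 camera calls.

### The job

The heater's small parts have been washed and are draining in the wire basket. Take the tongs out of the blue caddy, reach down into the basket with them, close their tips on the bronze bush and lift it out, and finish while still holding it up in the tongs, motionless, over the basket and about 6 cm above its rim. Do not touch the clean bush with the gripper itself, and leave the other three parts lying where they are and everything else on the bench alone.

Things in the scene. Friction and masses are not known exactly. Their poses are not given: they have to be found in the camera images.
- tongs: Sprung tongs, 130 g, standing upright, tips down, loose in the caddy slot: two straight steel arms 18 mm wide hinged at the top, green sleeves near the hinge, green tips. Origin: the hinge pin; z up along the tongs, y the line along which the arms open and close, x across the arms' width. Highest metal 5 mm above the origin.
- tongs_grip (a point): Where to grip: midway between the green sleeves (20 mm wide, slightly bulging, from 23 mm above to 39 mm below this point), 26 mm below the hinge. Width over them here (y): 43 mm open, 38 holding the bush, 33 shut. A spring opens the arms: squeezing here takes 6 N to start, 8 at the bush's width, 10 shut; they re-open as the grip widens. Held only lightly open, the tongs swing if moved fast.
- tongs_tips (a point): Midway between the green tip pads, 134 mm straight below tongs_grip (same axes). Each pad is 20 mm wide (x), 5 thick, 30 tall, from 15 mm above to 15 mm below this point. Gap between the pads when open 62 mm; 75 mm outside to outside at the lower ends. The tips move 6 times as far as the sleeves at tongs_grip.
- tongs_arm_l (a joint): Closing angle of each tongs arm (both move equally): 0 = sprung fully open, 0.10 = pads parallel and 30 mm apart (holding the bush), 0.19 = shut.
- bush_center (a point): Centre of the bronze (brass-coloured) bearing bush, an upright tube 30 mm in outer diameter, 16 mm bore, 26 mm high, 60 to 110 g, standing on the basket's floor; the point is half-way up.
- bush: The bronze bush; origin at the centre of its underside, z axis along the bore.
- basket: Steel wire wash basket with a blue floor liner, in a grey drip tray, fixed. Origin on the bench under its centre; x along its long side, y along its short side. Inside 240 x 160 mm, floor 17 mm and rim 64 mm above the bench; tray 300 x 210 mm, 12 mm high. Four parts stand in its quarters, about 60 mm from the centre along x and 36 mm along y; which is where varies.
- caddy: Blue tool caddy, fixed. Origin on the bench under the middle of the tongs slot; the slot is 26 mm wide (x) and 80 mm long (y), its floor 6 mm and its rim 68 mm above the bench. On its +x side, up to 69 mm from the origin, a second compartment holds a brush, a scribe and a marker, up to 120 mm above the bench.
- ballbearing: Bystander in the basket: flat steel ball bearing, 30 mm outer diameter, 9 mm high; origin under its centre.
- pulley: Bystander in the basket: aluminium pulley, 28 mm diameter, 16 mm high; origin under its centre.
- foot: Bystander in the basket: black rubber foot, 26 mm diameter, 15 mm high; origin under its centre.
- screwdriver: Bystander: red-handled screwdriver, 190 mm long, lying on the bench at the right.
- degreaser: Bystander: black bottle with a red cap, 76 mm diameter, 210 mm high; stands at the left; origin under its centre.
- spectacles: Bystander: pair of spectacles, 125 mm wide, about 40 mm high, on the bench beyond the work area.

How it is judged:
On the way, in this order (a step that is already met when the one before it is completed fails the run):
1. the tongs are held in the gripper, lifted clear of the caddy, the bush still in the basket (height (world z) of tongs_tips above 0.09 m and contact force between the fingers and tongs above 1 N and height (world z) of bush_center below 0.05 m), for 0.1 s.
2. the tongs' tips close on the bush down in the basket (contact force between tongs and bush above 0.8 N and distance between tongs_tips and bush_center below 0.02 m and height (world z) of bush_center below 0.064 m and contact force between the fingers and tongs above 1 N), for 0.1 s.
At the end, for the whole second after the job is handed in: Gripper holds the tongs, tips hold the bush (over 0.8 N, centred within 20 mm), still (under 30 mm/s), its centre over 30 mm above the rim and inside the basket's outline from above; bush and tongs touch neither basket nor caddy; the other three parts are within 20 mm of their start (height (world z) of bush_center above 0.094 m and x of bush_center in the frame of basket between -0.12 and 0.12 m and y of bush_center in the frame of basket between -0.08 and 0.08 m and distance between tongs_tips and bush_center below 0.02 m and contact force between tongs and bush above 0.8 N and contact force between the fingers and tongs above 1 N and contact force between each of bush, tongs and basket below 0.05 N and contact force between tongs and caddy below 0.05 N and linear speed of bush below 0.03 m/s and distance of each of ballbearing, pulley, foot from where it was at the start of the episode below 0.02 m); the arm keeps its last pose, push and grip.
It fails at once if the gripper or arm touches the bush (contact force between any of the fingers, the arm and bush above 0.1 N).
It fails at once if another part in the basket is moved by more than 20 mm (distance of any of ballbearing, pulley, foot from where it was at the start of the episode above 0.02 m).
It fails at once if something else on the bench is moved by more than 20 mm (distance of any of screwdriver, degreaser, spectacles from where it was at the start of the episode above 0.02 m).
It also fails if it takes over 38 s, if anything falls off the work surface, if the arm or the gripper's body presses on something with over 40 N, if the wrist force passes 120 N, or if a joint passes its speed limit or range.

## Working session

There is one attempt and no reset: what is moved stays moved. The work goes in short steps, Python scripts to look and compute and a shell command to move; the robot and the scene stay as the last step left them, time stands still between calls to the robot, and variables do not carry over. Pictures are saved under pics/ and viewed, on a budget of 10 in all, crops included, one or two more only if the job needs it, and the job is handed in when it is done.

```bash
mkdir -p pics; cat > h.py <<'E'
from plant import robot
import numpy as np, cv2
from scipy.spatial.transform import Rotation as R
def ray(p,uv):
    x,y=(uv[0]-p["cx"])/p["fx"],(uv[1]-p["cy"])/p["fy"]
    X,Y=x,y
    for _ in range(20):
        s=1+p["k1"]*(X*X+Y*Y); X,Y=x/s,y/s
    E=np.array(p["extrinsics"]); d=E[:3,:3]@np.array([X,-Y,-1]); return E[:3,3],d/np.linalg.norm(d)
def atz(p,uv,z):
    o,d=ray(p,uv); return o+d*(z-o[2])/d[2]
def tri(a,b):
    A=np.zeros((3,3));v=np.zeros(3)
    for o,d in (a,b):
        M=np.eye(3)-np.outer(d,d);A+=M;v+=M@o
    x=np.linalg.solve(A,v); return x,[float(np.linalg.norm(np.cross(x-o,d))) for o,d in (a,b)]
def proj(p,P):
    E=np.array(p["extrinsics"]);c=E[:3,:3].T@(np.array(P)-E[:3,3]);x,y=c[0]/-c[2],-c[1]/-c[2]
    s=1+p["k1"]*(x*x+y*y);return [p["cx"]+p["fx"]*x*s,p["cy"]+p["fy"]*y*s]
def save(p,n,crop=None,k=1):
    i=p["img"][:,:,::-1]
    if crop: i=i[crop[1]:crop[3],crop[0]:crop[2]]
    cv2.imwrite("pics/"+n,cv2.resize(i,None,fx=k,fy=k,interpolation=cv2.INTER_CUBIC))
E
python3 - <<'E'
from h import *
S=robot.read_camera("scene");T=robot.read_camera("top")
print(np.array(S["extrinsics"])[:3,3],np.array(T["extrinsics"])[:3,3])
cv2.imwrite("pics/a.png",np.vstack([S["img"],T["img"]])[:,:,::-1][:, :] if 0 else cv2.resize(np.hstack([S["img"],T["img"]])[:,:,::-1],(800,300),interpolation=cv2.INTER_AREA))
save(T,"top0.png",None,1.5)
for n in ["tongs","tongs_grip","tongs_tips","bush_center","basket","caddy","ballbearing","pulley","foot","bush"]:
    r=[robot.pinpoint(p,n) for p in (S,T)]
    print(n,[[(np.round(d["point"],1).tolist(),round(d["confidence"],2)) for d in q[:2]] for q in r],end=' ')
    if r[0] and r[1]:
        x,e=tri(ray(S,r[0][0]["point"]),ray(T,r[1][0]["point"])); print(x.round(4),np.round(e,4))
    else: print()
s=robot.read_state();print(s["tool_pos"],s["orientation"],s["opening"],s["t"]);print(R.from_rotvec(s["orientation"]).as_matrix().round(3))
E
```

```text
[1.14542681 0.24126699 1.0965199 ] [0.37463983 0.00874739 1.43952961]
tongs [[([333.0, 196.2], 0.57)], [([165.9, 219.3], 0.71)]] [0.5487 0.2394 0.182 ] [0.0022 0.0022]
tongs_grip [[([332.3, 201.5], 0.63)], [([171.1, 222.4], 0.58)]] [0.544  0.2373 0.1426] [0.0078 0.0078]
tongs_tips [[([321.0, 222.5], 0.48)], [([322.4, 255.9], 0.72), ([177.3, 225.6], 0.48)]] [0.5008 0.0149 0.0454] [0.2274 0.2274]
bush_center [[([188.9, 176.4], 0.42)], [([332.7, 217.5], 0.51)]] [ 0.5693 -0.2559  0.0296] [0.0081 0.0081]
basket [[([214.0, 176.7], 0.85), ([376.7, 256.8], 0.68)], [([313.0, 237.9], 0.58)]] [ 0.5098 -0.1943 -0.0168] [0.0034 0.0034]
caddy [[([324.3, 225.1], 0.72)], [([174.9, 228.9], 0.57)]] [ 0.545   0.2455 -0.0146] [0.0014 0.0014]
ballbearing [[([207.7, 190.2], 0.46)], [([309.2, 212.8], 0.5)]] [ 0.5859 -0.1809  0.0077] [0.0018 0.0018]
pulley [[([231.9, 171.7], 0.61)], []] 
foot [[([378.5, 253.7], 0.61), ([219.2, 156.9], 0.41)], [([323.3, 256.8], 0.38)]] [0.5898 0.1129 0.3632] [0.3156 0.3156]
bush [[([194.0, 179.1], 0.57), ([332.2, 201.7], 0.23)], [([333.9, 218.9], 0.65)]] [ 0.5635 -0.2536  0.0075] [0.0024 0.0024]
[ 0.23133674 -0.55361425  0.21863673] [-3.08027535e+00 -6.17616730e-01  2.02498937e-05] 0.09271022123006659 1.1
[[ 0.923  0.386 -0.   ]
 [ 0.386 -0.923  0.   ]
 [-0.    -0.    -1.   ]]
```

View pics/top0.png

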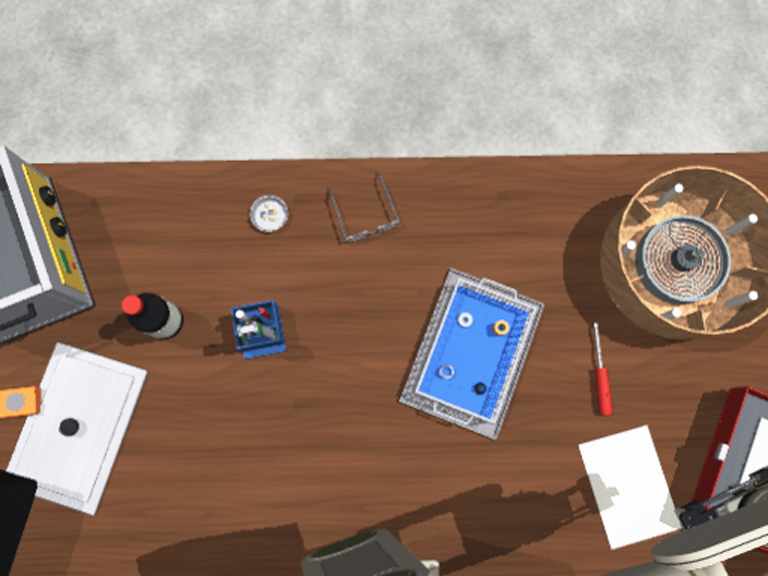

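View pics/a.png

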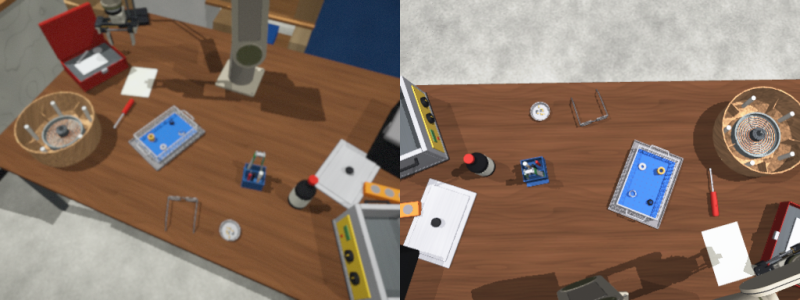

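```bash
python3 - <<'E'
from h import *
S=robot.read_camera("scene");T=robot.read_camera("top")
z=lambda p,c:cv2.resize(p["img"][c[1]:c[3],c[0]:c[2],::-1],(400,400),interpolation=cv2.INTER_CUBIC)
A=np.hstack([z(S,(295,170,365,240)),z(T,(140,185,210,255))])
cv2.imwrite("pics/z.png",A); print(T["fx"],S["fx"])
# basket orientation from blue liner in the top picture
h=cv2.cvtColor(T["img"],cv2.COLOR_RGB2HSV)
for n,(c0,r0,c1,r1) in dict(basket=(265,175,370,295),caddy=(140,185,210,255)).items():
    m=np.zeros(h.shape[:2],np.uint8);m[r0:r1,c0:c1]=cv2.inRange(h,(100,120,40),(125,255,255))[r0:r1,c0:c1]
    pts=np.argwhere(m)[:,::-1].astype(float)
    W=np.array([atz(T,p,.017 if n=="basket" else .068)[:2] for p in pts],np.float32)
    print(n,cv2.minAreaRect(W))
for n in["tongs","caddy"]:
  for p in(S,T):
    for d in robot.masks_of(p,n)[:1]:
      q=np.argwhere(d["pixels"]);print(n,d["confidence"],d["point"],q.min(0),q.max(0))
E
```

```text
462.1142550606425 355.37471979389494
basket ((0.5186813473701477, -0.19571784138679504), (0.15563489496707916, 0.23442044854164124), 67.21479797363281)
caddy ((0.5644518733024597, 0.24116769433021545), (0.10341694205999374, 0.09238864481449127), 10.28003978729248)
tongs 0.65 [330.6, 201.6] [194 316] [217 338]
tongs 0.63 [168.7, 219.5] [215 158] [229 185]
caddy 0.71 [324.1, 225.7] [209 309] [243 339]
caddy 0.82 [174.7, 215.2] [202 154] [238 189]
```

View pics/z.png

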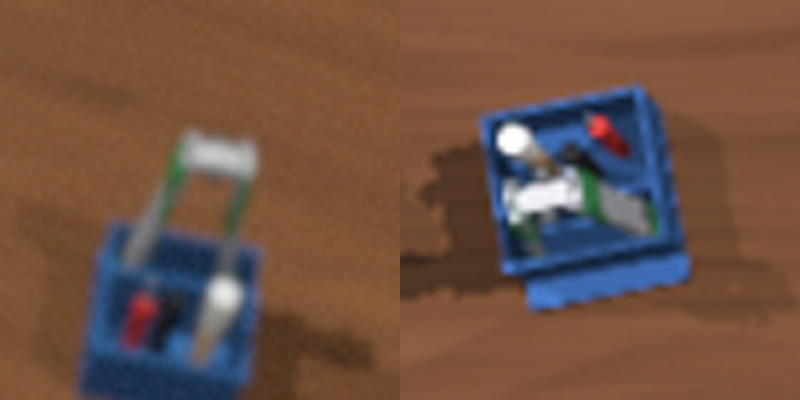

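```bash
r='[[[0,0,0,1.5,-1.5,0,9.3],[0,0,0,2.8,-2.9,0,9.3],[0,0,0,2.8,-2.9,0,9.3],[0,0,0,2.8,-2.9,0,9.3],[0,0,0,2.8,-2.9,0,9.3]]]'
python3 -m jog '[[[0,0,0,1.5,-1.5,-1,9.3],[0,0,0,2.8,-2.9,-1,9.3],[0,0,0,2.8,-2.9,-1,9.3],[0,0,0,2.8,-2.9,-1,9.3],[0,0,0,2.8,-2.9,0,9.3]]]' >/dev/null
python3 -m jog '[[[0,0,0,2.8,-2.9,0,9.3],[0,0,0,2.8,-2.9,0,9.3],[0,0,0,2.8,-2.9,0,9.3],[0,0,0,2.8,-2.9,0,9.3],[0,0,0,2.8,-2.9,0,9.3]]]' >/dev/null
python3 -m jog '[[[0,0,6,2.8,-2.9,0,9.3],[0,0,6,2.8,-2.9,0,9.3],[0,0,0,2.8,-2.9,0,9.3],[0,0,0,2.8,-2.9,0,9.3],[0,0,0,2.8,-2.9,0,9.3]]]'
cat >> h.py <<'E'
def todo(target,yaw):
    s=robot.read_state();M=R.from_rotvec(s["orientation"]).as_matrix()
    Y=np.radians(yaw);G=np.array([[np.cos(Y),np.sin(Y),0],[np.sin(Y),-np.cos(Y),0],[0,0,-1.]])
    print("t",s["t"],"tcp",np.round(s["tool_pos"],4),"yaw",np.degrees(np.arctan2(M[1,0],M[0,0])).round(1),"open",round(s["opening"],4),"F",np.round(s["force"],1))
    print("shift cm",(M.T@(np.array(target)-s["tool_pos"])*100).round(2),"turn",np.degrees(R.from_matrix(M.T@G).as_rotvec()).round(2),"q",np.round(s["q"],2))
E
python3 - <<'E'
from h import *
T=robot.read_camera("top");S=robot.read_camera("scene")
for c in [(480,118),(640,88),(665,235),(508,270)]:
    print(atz(T,(140+(c[0]-400)/5.714,185+c[1]/5.714),.068).round(4))
for n,z in [("tongs",.181),("tongs_grip",.155),("caddy",0),("basket",0),("bush_center",.03),("ballbearing",.017),("pulley",.017),("foot",.017),("degreaser",0)]:
    for p in (S,T):
        for d in robot.pinpoint(p,n)[:2]: print(n,round(d["confidence"],2),atz(p,d["point"],z).round(4)[:2])
todo((.546,.241,.25),10.3)
E
```

```text
t: 2.65
tool_pos: [0.4668, -0.0248, 0.2591]
orientation: [3.125, 0.321, 0.002]
force: [0.4, -1.0, -0.4]
opening: 0.093
[0.607  0.2942 0.068 ]
[0.6214 0.2103 0.068 ]
[0.5433 0.1967 0.068 ]
[0.5266 0.2782 0.068 ]
tongs 0.7 [0.5504 0.2395]
tongs 0.66 [ 0.5974 -0.3373]
tongs 0.54 [0.5518 0.2361]
tongs_grip 0.56 [0.5394 0.2431]
tongs_grip 0.78 [0.5519 0.2343]
caddy 0.67 [0.5593 0.2396]
caddy 0.84 [0.5528 0.245 ]
basket 0.68 [ 0.5231 -0.1897]
basket 0.82 [ 0.5238 -0.192 ]
bush_center 0.57 [ 0.5689 -0.2594]
bush_center 0.37 [ 0.566  -0.2557]
ballbearing 0.4 [ 0.5902 -0.1759]
ballbearing 0.36 [ 0.586  -0.1769]
pulley 0.53 [ 0.492  -0.1349]
pulley 0.24 [0.7837 0.0167]
pulley 0.53 [ 0.5705 -0.2617]
foot 0.7 [0.5518 0.2274]
foot 0.44 [ 0.446  -0.2012]
foot 0.51 [ 0.4534 -0.2076]
degreaser 0.91 [0.5826 0.4434]
t 3.65 tcp [ 0.4661 -0.0268  0.2586] yaw 11.7 open 0.0931 F [-0.6  0.5  0.5]
shift cm [ 13.27 -24.59   0.86] turn [-0.   -0.    1.43] q [-0.17 -0.25  1.78  0.    1.61  1.2 ]
```

```bash
python3 -m jog '[[[0,0,0,1,-1.75,0,9.3],[0,0,0,1.96,-3.47,0,9.3],[0,0,0,1.96,-3.47,0,9.3],[0,0,0,1.96,-3.47,0,9.3],[0,0,0,1.96,-3.47,0,9.3]]]' >/dev/null
python3 -m jog '[[[0,0,0,1.96,-3.47,0,9.3],[0,0,0,1.96,-3.47,0,9.3],[0,0,1.4,1,-1.75,0,9.3],[0,0,0,0,0,0,9.3]]]'
python3 - <<'E'
from h import *
T=robot.read_camera("top");S=robot.read_camera("scene")
z=lambda p,c:cv2.resize(p["img"][c[1]:c[3],c[0]:c[2],::-1],(400,400),interpolation=cv2.INTER_CUBIC)
cv2.imwrite("pics/b.png",np.hstack([z(S,(275,150,375,250)),z(T,(120,165,220,265))]))
todo((.551,.239,.2),10.3)
print(proj(S,(.551,.239,.155)))
E
```

```text
t: 4.4
tool_pos: [0.5514, 0.2436, 0.2577]
orientation: [-3.127, -0.287, 0.001]
force: [0.9, -0.6, 0.5]
opening: 0.0929
t 4.5 tcp [0.5511 0.24   0.258 ] yaw 10.4 open 0.0934 F [ 0.3 -0.3  0.3]
shift cm [-0.02  0.09  5.8 ] turn [0.03 0.07 0.15] q [ 0.33  0.12  1.43 -0.    1.59  1.71]
[np.float64(330.32340853562164), np.float64(201.24127875939948)]
```

View pics/b.png

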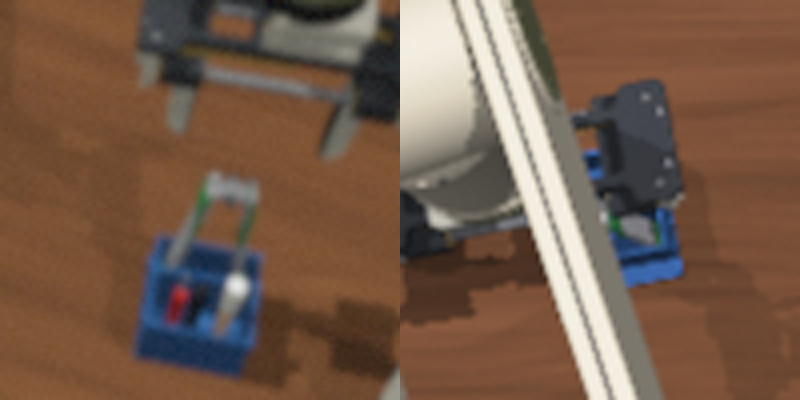

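```bash
python3 -m jog '[[[0,0,0,0,0,2.5,9.3],[0,0,0,0,0,3.5,9.3],[0,0,0,0,0,3,9.3],[0,0,0,0,0,2,9.3],[0,0,0,0,0,1.2,9.3]]]'
python3 -m jog '[[[0,0,0,0,0,0,7],[0,0,0,0,0,0,5],[0,0,0,0,0,0,4.4],[0,0,0,0,0,0,4.1],[0,0,0,0,0,0,4.1]]]' 20
python3 -m jog '[[[0,0,0,0,0,0,4.1],[0,0,0,0,0,0,4.1]]]'
python3 - <<'E'
from h import *
S=robot.read_camera("scene")
save(S,"c.png",(275,150,375,250),5)
todo((.551,.239,.136),10.3)
E
```

```text
t: 4.92
tool_pos: [0.5496, 0.2372, 0.1333]
orientation: [3.128, 0.281, -0.007]
force: [-0.3, -0.6, 0.3]
opening: 0.093
t: 5.33
tool_pos: [0.5526, 0.2396, 0.1387]
orientation: [-3.128, -0.283, -0.005]
force: [-0.7, -0.1, 0.2]
opening: 0.0639
t: 5.5
tool_pos: [0.5518, 0.2395, 0.1374]
orientation: [-3.129, -0.283, -0.002]
force: [-1.0, -0.3, 0.3]
opening: 0.0509
t 5.55 tcp [0.5517 0.2395 0.1372] yaw 10.3 open 0.0467 F [-0.1  1.4  0.2]
shift cm [-0.07  0.04  0.12] turn [-0.01 -0.05  0.03] q [0.32 0.18 1.58 0.   1.38 1.71]
```

View pics/c.png

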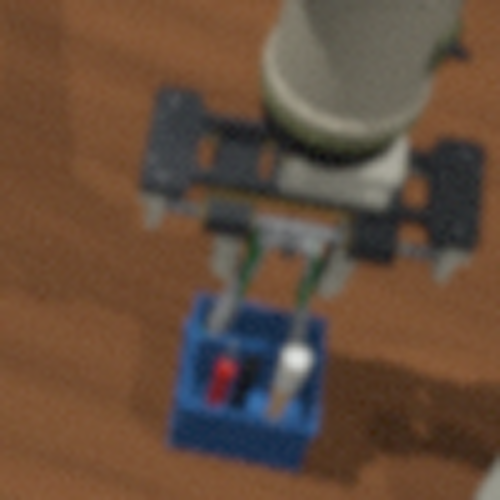

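The fingers straddle the sleeves at about (235,260) and (330,270) and are still closing, so I keep closing.

```bash
python3 -m jog '[[[0,0,0,0,0,0,4.1],[0,0,0,0,0,0,4.1],[0,0,0,0,0,0,4.1],[0,0,0,0,0,0,4.1]]]'
python3 -m jog '[[[0,0,0,0,0,0,4.1],[0,0,0,0,0,0,4.1],[0,0,0,0,0,0,4.1],[0,0,0,0,0,0,4.1]]]'
```

```text
t: 5.88
tool_pos: [0.5516, 0.2392, 0.1369]
orientation: [3.129, 0.283, 0.001]
force: [0.1, -1.0, 2.9]
opening: 0.0419
t: 6.22
tool_pos: [0.5516, 0.2392, 0.1369]
orientation: [3.129, 0.283, 0.001]
force: [-0.4, -1.4, 4.4]
opening: 0.0415
```

```bash
python3 -m jog '[[[0,0,0,0,0,-0.6,4.1],[0,0,0,0,0,-1.2,4.1],[0,0,0,0,0,-1.8,4.1],[0,0,0,0,0,-2,4.1],[0,0,0,0,0,-2,4.1]]]'
python3 -m jog '[[[0,0,0,0,0,-2,4.1],[0,0,0,0,0,-2,4.1],[0,0,0,0,0,-1.5,4.1],[0,0,0,0,0,-1,4.1],[0,0,0,0,0,-0.5,4.1]]]'
python3 -m jog '[[[0,0,0,0,0,0,4.1],[0,0,0,0,0,0,4.1],[0,0,0,0,0,0,4.1]]]'
python3 - <<'E'
from h import *
S=robot.read_camera("scene")
save(S,"d.png",(255,100,375,220),5)
todo((.565,-.256,.286),67.2)
E
```

```text
t: 6.63
tool_pos: [0.551, 0.2395, 0.2138]
orientation: [-3.128, -0.283, 0.001]
force: [-0.1, 0.1, -1.3]
opening: 0.0414
t: 7.05
tool_pos: [0.5519, 0.2397, 0.2852]
orientation: [-3.128, -0.283, -0.004]
force: [0.6, 0.8, -0.6]
opening: 0.0411
t: 7.3
tool_pos: [0.5508, 0.2392, 0.2812]
orientation: [3.128, 0.283, -0.004]
force: [-0.4, 0.1, -1.4]
opening: 0.0417
t 7.35 tcp [0.5508 0.2391 0.2811] yaw 10.3 open 0.0413 F [ 0.3 -0.3 -1.2]
shift cm [-7.48 48.97 -0.46] turn [-5.000e-02  1.400e-01 -5.687e+01] q [0.32 0.12 1.39 0.   1.64 1.71]
```

View pics/d.png

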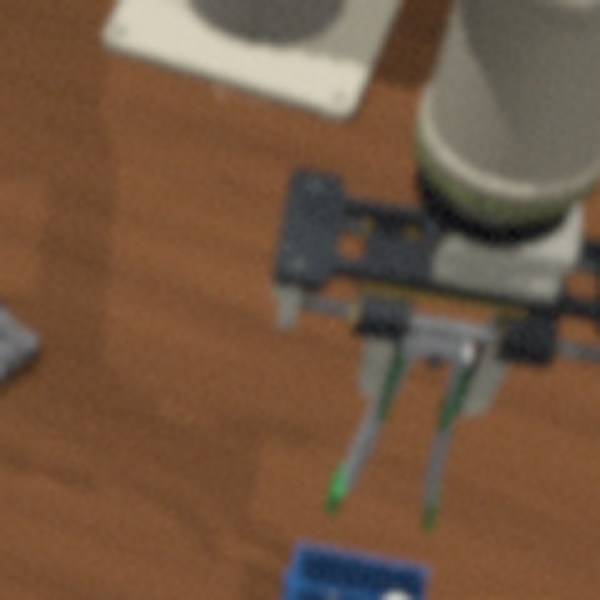

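```bash
python3 -m jog '[[[0,0,0,-0.08,0.5,0,4.1],[0,0,0,-0.15,1,0,4.1],[0,0,0,-0.23,1.5,0,4.1],[0,0,0,-0.3,2,0,4.1],[0,0,0,-0.38,2.5,0,4.1]]]' >/dev/null
python3 -m jog '[[[0,0,0,-0.46,3,0,4.1],[0,0,0,-0.46,3,0,4.1],[0,0,0,-0.46,3,0,4.1],[0,0,0,-0.46,3,0,4.1],[0,0,0,-0.46,3,0,4.1]]]'
python3 -m jog '[[[0,0,0,-0.46,3,0,4.1],[0,0,0,-0.46,3,0,4.1],[0,0,0,-0.46,3,0,4.1],[0,0,0,-0.46,3,0,4.1],[0,0,0,-0.46,3,0,4.1]]]' >/dev/null
python3 -m jog '[[[0,0,0,-0.38,2.5,0,4.1],[0,0,0,-0.38,2.5,0,4.1],[0,0,-1,-0.3,2,0,4.1],[0,0,-3,-0.23,1.5,0,4.1],[0,0,-5,-0.15,1,0,4.1]]]'
python3 -m jog '[[[0,0,-6,0,0,0,4.1],[0,0,-6,0,0,0,4.1],[0,0,-6,0,0,0,4.1],[0,0,-6,0,0,0,4.1],[0,0,-6,0,0,0,4.1]]]' >/dev/null
python3 -m jog '[[[0,0,-6,0,0,0,4.1],[0,0,-5,0,0,0,4.1],[0,0,-4,0,0,0,4.1],[0,0,-2.5,0,0,0,4.1],[0,0,-0.5,0,0,0,4.1]]]'
python3 - <<'E'
from h import *
S=robot.read_camera("scene");T=robot.read_camera("top")
z=lambda p,c:cv2.resize(p["img"][c[1]:c[3],c[0]:c[2],::-1],(400,400),interpolation=cv2.INTER_CUBIC)
cv2.imwrite("pics/e.png",np.hstack([z(S,(150,115,250,215)),z(T,(265,175,365,275))]))
for p,c in((S,(160,120,250,215)),(T,(265,175,365,275))):
    h=cv2.cvtColor(p["img"],cv2.COLOR_RGB2HSV);m=np.zeros(h.shape[:2],np.uint8)
    m[c[1]:c[3],c[0]:c[2]]=cv2.inRange(h,(14,110,110),(32,255,255))[c[1]:c[3],c[0]:c[2]]
    n,l,st,ce=cv2.connectedComponentsWithStats(m)
    for i in range(1,n):
        if st[i,4]>8: print(st[i],ce[i],atz(p,ce[i],.03).round(4),atz(p,ce[i],.043).round(4))
    for d in robot.pinpoint(p,"tongs_tips")[:2]+robot.pinpoint(p,"bush_center")[:2]: print(d)
    print("nominal tips px",proj(p,(.565,-.256,.166)),"bush", proj(p,(.567,-.256,.03)))
todo((.566,-.256,.286),67.2)
E
```

```text
t: 8.18
tool_pos: [0.5573, 0.0089, 0.2827]
orientation: [3.129, 0.281, 0.0]
force: [0.0, -0.0, -2.0]
opening: 0.0416
t: 9.02
tool_pos: [0.5646, -0.2391, 0.2824]
orientation: [3.097, 0.526, -0.001]
force: [1.2, 0.0, -1.2]
opening: 0.0418
t: 9.85
tool_pos: [0.565, -0.2371, 0.2826]
orientation: [-2.614, -1.743, 0.001]
force: [-0.5, -0.5, -1.3]
opening: 0.0413
[183 135   3   6   9] [183.88888889 137.22222222] [ 0.4163 -0.3707  0.03  ] [ 0.4252 -0.3632  0.043 ]
[178 154   4   9  12] [179.66666667 157.75      ] [ 0.5106 -0.3363  0.03  ] [ 0.5183 -0.3293  0.043 ]
[191 173   6   7  35] [193.42857143 175.91428571] [ 0.5634 -0.2496  0.03  ] [ 0.5705 -0.2436  0.043 ]
{'point': [187.1, 152.2], 'confidence': 0.56}
{'point': [191.2, 177.5], 'confidence': 0.48}
nominal tips px [np.float64(185.39985357489542), np.float64(152.46920599229156)] bush [np.float64(191.3921119630674), np.float64(176.10016920921004)]
nominal tips px [np.float64(344.00282384556624), np.float64(211.02470593518024)] bush [np.float64(335.1937754258744), np.float64(217.0783927743379)]
t 10.15 tcp [ 0.5658 -0.2361  0.2826] yaw 67.3 open 0.0409 F [-0.4 -0.3 -1. ]
shift cm [-1.82  0.79 -0.34] turn [-0.    0.    0.06] q [-0.48  0.15  1.35 -0.    1.64 -0.08]
```

View pics/e.png

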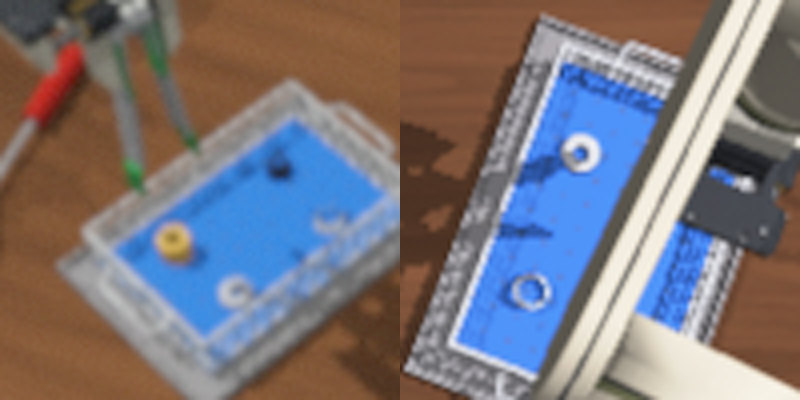

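```bash
python3 - <<'E'
from h import *
T=robot.read_camera("top");S=robot.read_camera("scene")
i=cv2.imread("pics/top0.png");i=cv2.resize(i,(512,384),interpolation=cv2.INTER_AREA)
m=np.zeros(i.shape[:2],np.uint8);m[205:232,320:348]=cv2.inRange(cv2.cvtColor(i,cv2.COLOR_BGR2HSV),(14,110,110),(32,255,255))[205:232,320:348]
c=np.argwhere(m).mean(0)[::-1]
x,y,w,h=cv2.boundingRect(m);b=(x+(w-1)/2,y+(h-1)/2)
print(c,b,m.sum()/255,[atz(T,k,.04).round(4) for k in (c,b)])
s=robot.read_state();p=np.array(s["tool_pos"])
for dz in(.1,.115,.13): print(proj(S,p-[0,0,dz]))
print(proj(S,(.5645,-.251,.03)))
todo((.5645,-.251,.150),67.2)
E
```

```text
[333.15384615 218.48717949] (333.0, 218.0) 39.0 [array([ 0.5614, -0.2476,  0.04  ]), array([ 0.5629, -0.2472,  0.04  ])]
[np.float64(189.82376884351663), np.float64(151.40423890746104)]
[np.float64(190.53681935970724), np.float64(154.24146239637946)]
[np.float64(191.23462050877276), np.float64(157.0176919912175)]
[np.float64(192.93760397877747), np.float64(176.01979356643434)]
t 10.25 tcp [ 0.5659 -0.236   0.2826] yaw 67.3 open 0.0411 F [ 1.  -0.  -1.1]
shift cm [-1.44  0.45 13.26] turn [0.   0.   0.09] q [-0.48  0.15  1.35 -0.    1.64 -0.08]
```

```bash
python3 -m jog '[[[0,0,0,-0.3,0.1,0.5,4.1],[0,0,0,-0.5,0.1,1,4.1],[0,0,0,-0.5,0.1,1.5,4.1],[0,0,0,0,0,1.5,4.1],[0,0,0,0,0,1,4.1]]]'
python3 -m jog '[[[0,0,0,0,0,1,4.1],[0,0,0,0,0,0.5,4.1],[0,0,0,0,0,0,4.1]]]'
python3 - <<'E'
from h import *
S=robot.read_camera("scene")
save(S,"f.png",(155,125,235,205),7)
todo((.5635,-.249,.155),67.2)
E
```

```text
t: 10.67
tool_pos: [0.5627, -0.2493, 0.2247]
orientation: [-2.613, -1.739, 0.002]
force: [0.0, -0.6, -1.6]
opening: 0.0415
t: 10.92
tool_pos: [0.563, -0.2487, 0.2108]
orientation: [-2.613, -1.74, 0.002]
force: [-0.1, -0.3, -1.4]
opening: 0.0416
t 10.9667 tcp [ 0.5635 -0.2488  0.212 ] yaw 67.3 open 0.0412 F [-0.2  0.4 -1.6]
shift cm [-0.02  0.02  5.7 ] turn [-0.07 -0.01  0.13] q [-0.5   0.18  1.45 -0.    1.52 -0.1 ]
```

View pics/f.png

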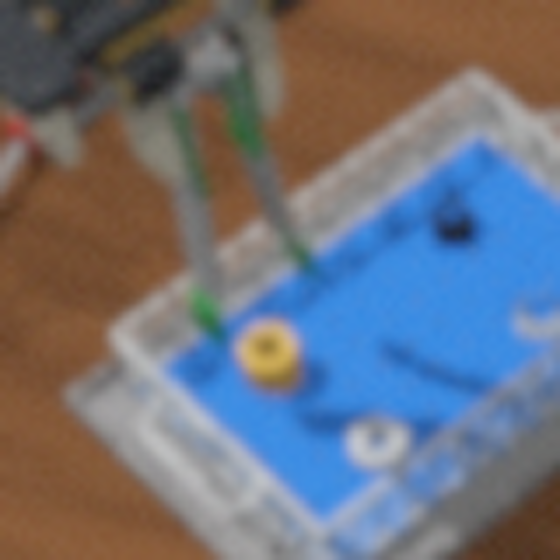

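```bash
python3 -m jog '[[[0,0,0,0,0,0.6,4.1],[0,0,0,0,0,1.1,4.1],[0,0,0,0,0,1.3,4.1],[0,0,0,0,0,1.2,4.1],[0,0,0,0,0,0.8,4.1]]]'
python3 -m jog '[[[0,0,0,0,0,0.5,4.1],[0,0,0,0,0,0.2,4.1],[0,0,0,0,0,0,4.1]]]'
python3 - <<'E'
from h import *
S=robot.read_camera("scene")
save(S,"g.png",(155,125,235,205),7)
todo((.5635,-.249,.155),67.2)
E
```

```text
t: 11.38
tool_pos: [0.5628, -0.2485, 0.1599]
orientation: [-2.613, -1.74, 0.002]
force: [-0.7, -0.6, -0.6]
opening: 0.0415
t: 11.63
tool_pos: [0.5634, -0.2489, 0.1548]
orientation: [-2.614, -1.741, 0.001]
force: [-0.3, -0.2, -2.1]
opening: 0.0412
t 11.6833 tcp [ 0.5638 -0.249   0.1556] yaw 67.3 open 0.0412 F [-0.1 -0.2 -0.2]
shift cm [-0.01 -0.03  0.06] turn [-0.   -0.    0.13] q [-0.5   0.21  1.52  0.    1.42 -0.1 ]
```

View pics/g.png

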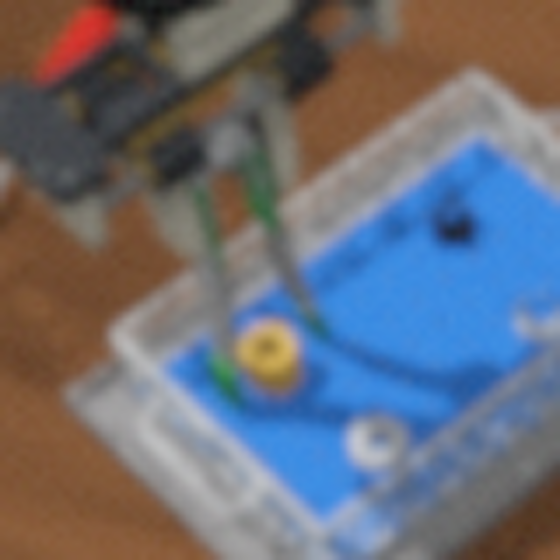

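```bash
python3 -m jog '[[[0,0,0,0,0,0,4.0],[0,0,0,0,0,0,3.9],[0,0,0,0,0,0,3.8],[0,0,0,0,0,0,3.7],[0,0,0,0,0,0,3.6]]]' 40
python3 -m jog '[[[0,0,0,0,0,0,3.3],[0,0,0,0,0,0,3.0],[0,0,0,0,0,0,3.0],[0,0,0,0,0,0,3.0],[0,0,0,0,0,0,3.0]]]' 40
python3 -m jog '[[[0,0,0,0,0,0,3.0],[0,0,0,0,0,0,3.0]]]'
python3 - <<'E'
from h import *
S=robot.read_camera("scene")
save(S,"k.png",(155,125,235,205),7)
todo((.5635,-.249,.155),67.2)
E
```

```text
t: 12.1
tool_pos: [0.5639, -0.2491, 0.1561]
orientation: [2.614, 1.741, 0.0]
force: [-1.1, 0.9, 0.9]
opening: 0.0373
t: 12.52
tool_pos: [0.564, -0.2491, 0.1561]
orientation: [2.614, 1.741, 0.0]
force: [-1.4, 1.1, 3.2]
opening: 0.0371
t: 12.68
tool_pos: [0.5639, -0.2491, 0.1559]
orientation: [2.614, 1.741, 0.0]
force: [-0.9, 0.3, 4.9]
opening: 0.0369
t 12.7333 tcp [ 0.5639 -0.2491  0.1559] yaw 67.3 open 0.0372 F [-0.3 -1.2  3.4]
shift cm [-0.01 -0.04  0.09] turn [0.03 0.   0.13] q [-0.5   0.21  1.52  0.    1.42 -0.1 ]
```

View pics/k.png

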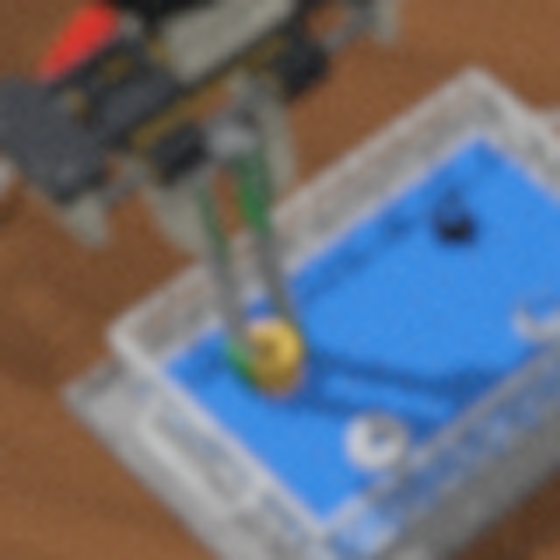

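```bash
python3 -m jog '[[[0,0,0,0,0,-0.2,3.0],[0,0,0,0,0,-0.4,3.0],[0,0,0,0,0,-0.7,3.0],[0,0,0,0,0,-1,3.0],[0,0,0,0,0,-1.2,3.0]]]'
python3 -m jog '[[[0,0,0,0,0,-1.4,3.0],[0,0,0,0,0,-1.4,3.0],[0,0,0,0,0,-1.3,3.0],[0,0,0,0,0,-1.1,3.0],[0,0,0,0,0,-0.8,3.0]]]'
python3 -m jog '[[[0,0,0,0,0,-0.4,3.0],[0,0,0,0,0,-0.2,3.0],[0,0,0,0,0,0,3.0],[0,0,0,0,0,0,3.0],[0,0,0,0,0,0,3.0]]]'
python3 - <<'E'
from h import *
S=robot.read_camera("scene")
save(S,"l.png",(155,115,235,195),7)
todo((.5635,-.249,.256),67.2)
print(proj(S,(.5635,-.249,.125)))
E
```

```text
t: 13.15
tool_pos: [0.5633, -0.2488, 0.1909]
orientation: [-2.614, -1.741, 0.001]
force: [-0.6, 0.2, -1.8]
opening: 0.0372
t: 13.57
tool_pos: [0.5643, -0.2494, 0.2532]
orientation: [2.613, 1.74, 0.002]
force: [0.9, -0.7, -1.9]
opening: 0.037
t: 13.98
tool_pos: [0.5633, -0.2488, 0.2555]
orientation: [-2.614, -1.741, 0.001]
force: [-0.3, 0.3, -1.4]
opening: 0.0371
t 14.0333 tcp [ 0.5634 -0.2488  0.2556] yaw 67.3 open 0.0374 F [-0.2 -0.1 -2. ]
shift cm [-0.01  0.02 -0.04] turn [-0.09 -0.01  0.13] q [-0.5   0.16  1.39 -0.    1.59 -0.1 ]
[np.float64(189.4349867230085), np.float64(160.2501103211594)]
```

View pics/l.png

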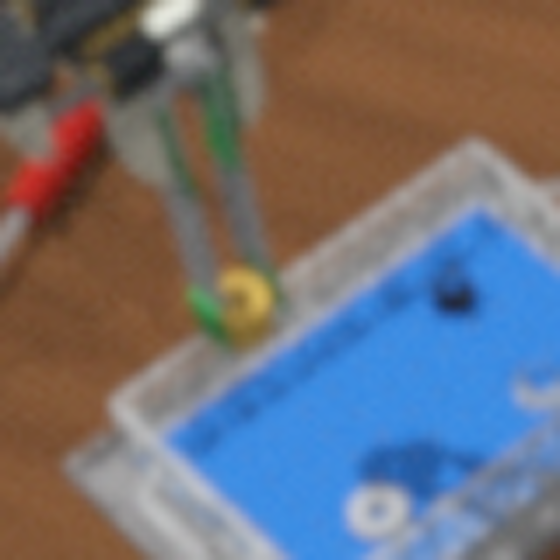

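The bush hangs in the tongs at crop (240,308), or pixel (189,159). That is about where a centre height of 0.125–0.13 m would show. I settle briefly, check that it isn't creeping, and hand in.

```bash
python3 -m jog '[[[0,0,0,0,0,0,3.0],[0,0,0,0,0,0,3.0],[0,0,0,0,0,0,3.0],[0,0,0,0,0,0,3.0],[0,0,0,0,0,0,3.0]]]' >/dev/null;python3 -m jog '[[[0,0,0,0,0,0,3.0],[0,0,0,0,0,0,3.0],[0,0,0,0,0,0,3.0],[0,0,0,0,0,0,3.0],[0,0,0,0,0,0,3.0]]]'
python3 - <<'E'
from h import *
S=robot.read_camera("scene");a=cv2.imread("pics/l.png")
b=cv2.resize(S["img"][115:195,155:235,::-1],None,fx=7,fy=7,interpolation=cv2.INTER_CUBIC)
f=lambda i:np.argwhere(cv2.inRange(cv2.cvtColor(i[230:370,170:300],cv2.COLOR_BGR2HSV),(14,110,110),(32,255,255))).mean(0)
d=np.linalg.norm(f(a)-f(b)); print(f(a),f(b))
if d<4: print(robot.close_job())
E
```

```text
t: 14.87
tool_pos: [0.5638, -0.249, 0.2567]
orientation: [2.615, 1.741, 0.0]
force: [-0.1, -0.1, -2.6]
opening: 0.0371
[72.38385193 68.21486052] [71.05907173 67.97151899]
the job is handed in; nothing more can be done
None
```

The bush is out of the basket and held up in the tongs, and I handed the job in at about 15 s of the 38 s allowed. The close-out call gives no verdict.

I took the tongs from the caddy with the sleeves lightly squeezed to 41 mm, carried them over and turned them to open along the basket's long side. I then lowered them around the bush, closed with 40 N and lifted 10 cm.

**Last checks:**
- **Height and place:** in the last picture I viewed, the bush is gripped between the tips over the basket. Its centre is at about 0.125–0.13 m, roughly 6 cm above the rim. That height rests on one camera view and the TCP height.
- **Stillness:** the bush's image shifted about 0.2 px (under 1 mm) over 0.9 s. The finger opening stayed near 37 mm and the wrist showed about 2 N of load.
- **Other parts:** the bearing, pulley and foot looked unmoved in the scene camera, but I did not measure them. The same goes for the screwdriver, bottle and spectacles.

**Disagreements:**
- **Bush position:** the estimates differed by up to about 1 cm between the network and my colour measurement. I went with the colour value and confirmed it in close-ups.
- **Upward force:** I saw 3–5 N upward while closing on the bush. It may have been the tips pressing lightly on the basket floor, and it vanished on lifting.

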